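# Wind down the pickle press

### The arm

A 6-joint arm with a two-finger parallel gripper is mounted at the origin on the work surface. World frame = base frame: x ahead of the robot, y to its left, z up, the work surface at z = 0. Lengths are in mm, angles in rad, forces in N, time in s.
With the tool pointing down it reaches from about 300 to 825 mm from the base axis. Payload 5.4 kg.
Tool frame: the origin (TCP) lies midway between the tips of the shut fingers; the grasp point (between the pads) lies arm.grip_point_offset behind it (arm.grip_point_offset is the distance from the TCP to the grasp point, in mm); z points along the fingers, y is the line along which they close (so a half turn about z gives the same grasp; the last joint's range is limited). The gripper opens to 92 mm and grips with 3 to 60 N. Pads are 20 mm wide; open, the fingers measure 128 mm over their backs; the gripper's body (75 mm by 189 mm) begins 69 mm behind the grasp point.
Start: joints at [0.899, 0.158, 1.597, -0, 1.386, -0.21], TCP at [256.204, 514.748, 214.601] pointing down, gripper open.
Joint ranges: [-2.91, 2.91], [-0.94, 2.29], [0.18, 2.7], [-1.29, 4.43], [0.17, 2.64], [-3, 3]. Speed limits (rad/s): [2.57, 2.57, 3.14, 3.14, 3.14, 3.14].

### API

Orientations are given as a 3x3 rotation matrix whose columns are the frame's x, y, z axes.
In Python, from station import sensors, read_camera, job, arm gives the robot as it stands.
- The arm moves only by the tool carry_out, never from a script. Its argument "commands" is a list that holds one entry, the list of rows, each a list of 5 numbers: the opening, from 0 (shut) to 1 (fully open), then the shift along the tool's x, y, z each as a share of 10 cm, from -1 to 1, then the turn about the tool's z as a share of 360 degrees, from -1 to 1. A call has exactly 5 rows; each row is the pose to reach, as a shift and turn from the pose commanded when the call began, along the tool's axes at that moment, turning the shorter way round; what a row does not reach only later rows make up. A row lasts 1/8 s, in which the tool goes at most 62.5 mm and 10.7 degrees, less where a joint would pass 70% of its speed; a pose out of reach is approached as far as the arm can. A call with a number of a shift or a turn outside -1 to 1 is refused whole. A call with a gripper value outside its range is refused whole. The fingers move at their own pace and stop on an object; "force" is the grip in N (left out, the last holds). Time passes only in rows, so rows that repeat a pose let the fingers close, or fill a call up. It gives the time, the measured TCP pose, the force, the opening and the grip force at its end, in the units of the state.
- sensors.sense(): the state, without advancing time (a new reading comes with each control period).
- read_camera(name): name is "side" or "top"; returns a dict with "pixels" (480x640x3 uint8, blue, green, red), "mtx" (3x3 intrinsics, pixels), "k1" (the pictures are not rectified: a ray, as slopes to the right and down, at radius r is drawn at 1 + k1 r^2 times it, then the intrinsics apply), "R" (3x3) and "t" (3): a world point X has camera coordinates R X + t. Camera axes: x right, y down, z forward; pixel columns grow to the right and rows downward; lengths in mm; the calibration is good to about 2 mm. A picture is of the moment at which its call begins. There is no depth.
- job.hand_in(): hands the job in; it is judged then, once.
The state is a dict: "time": time; "qpos": joint angles; "joint_velocities": joint speeds; "joint_torque": joint torques, N m; "tcp_pos": TCP position; "orientation": TCP orientation; "force": force on the tool from outside, world axes, zero at the start; "ft_torque": the same for the moment, N m; "gripper_width": finger opening in mm; "grasp_force": force on a finger pad.
Only numpy, scipy, OpenCV 4.12 (cv2) and the standard library are available. Lean on these libraries where they do the work, as an engineer would, in place of code of your own. Each camera call takes 0.05 s, during which the arm holds its last target. There are 200 camera calls.

### The job

Turnips are waiting in the clear pickle press: with closed fingertips, push the wings of the red screw on its lid round clockwise (seen from above), until the orange plate inside is down on the turnips and the screw will go no further. Only push the wings, gently: do not pinch the screw, do not lift or tip the press or shove it across the table, and leave the crockery and jars around it as they stand.

Things in the scene. Friction and masses are not known exactly. Their poses are not given: they have to be found in the camera images.
- press: Pickle press, a clear plastic box 170 x 130 mm with a green lid 178 x 138 mm, loose on the table, about 2.2 kg with its four turnips; it slides if pushed sideways with about 10 to 20 N. Origin: centre of its underside; x along its long side, z up. The lid's top is 137 mm above the origin; a white boss of radius 20 mm rises from it to 151 mm. The screw stands upright on the centre of the boss.
- screw (a joint): Turn of the red wing screw about its upright axis, rad, growing clockwise seen from above. It starts between 0 and 3.1 and stops firmly at 9.4, when the orange plate inside rests on the turnips (the plate sinks 1.6 mm per rad; the screw itself stays at its height). It turns stiffly, about 0.06 N m, about 2 N at a wing, and stays where it is left. It has two wings, half a turn apart.
- hub (a point): Point on the screw's axis, on top of its round hub (radius 13 mm, spans 151 to 179 mm above the press's underside). Its x axis points along the wing with the white patch and turns with the screw.
- white_wing (a point): Point on the wing with the white patch, 33 mm from the screw's axis, on the wing's top edge, level with the hub's top. Each wing reaches to 46 mm from the axis, is 9 mm thick (10.5 mm at the patch) and ends in a rounded ear 26 mm across, which at this point spans from 0 to 26 mm below it.
- jar: Amber glass jar with orange cap, radius 24, height 80 mm, a bystander. Origin: centre of its underside.
- shaker: Blue-banded can, radius 26, height 110 mm, a bystander. Origin: centre of its underside.
- mug: Blue mug, radius 38, height 85 mm, a bystander. Origin: centre of its underside.
- saucer: White plate, radius 70, height 18 mm, a bystander. Origin: centre of its underside.
- spoon: Steel spoon with a wooden handle, 180 mm long, lying between the press and the robot, a bystander. Origin: on its underside.
- bowl: White bowl, radius 55, height 50 mm, a bystander. Origin: centre of its underside.
- bottle: Green bottle, radius 30, height 190 mm, a bystander. Origin: centre of its underside.
Mind the look-alikes: they are no part of the job. There is more than one size of the press; the job needs the larger.

How it is judged:
By the outcome, as a careful person would: the job done as asked, in the order asked, and still so for the second after the job is handed in, with the robot touching nothing.
It also fails if it takes over 64 s, if anything falls off the work surface, if the arm or the gripper's body presses on something with over 40 N, if the wrist force passes 120 N, or if a joint passes its speed limit or range.

## Working session

There is one attempt and no reset: what is moved stays moved. The work goes in short steps, Python scripts to look and compute and a tool call to move; the robot and the scene stay as the last step left them, time stands still between calls to the robot, and variables do not carry over. Pictures are saved under pics/ and viewed, at most 10 in all, crops included, and the job is handed in when it is done.

Besides the shell and the picture viewer there is one more tool, called after ">>>" as name(argument=value, ...) on one line, values as JSON. carry_out: Moves the arm, as the interface text tells. Its arguments: {"type":"object","properties":{"commands":{"type":"array"},"force":{"type":"number"}},"required":["commands"]}

```bash
mkdir -p pics; cat > h.py <<'E'
import numpy as np, cv2
from station import sensors, read_camera, job, arm
def ray(c,u,v):
    k=np.array(c["mtx"]);d=[(u-k[0,2])/k[0,0],(v-k[1,2])/k[1,1]]
    x=np.array(d)
    for _ in range(20): x=np.array(d)/(1+c["k1"]*(x@x))
    R=np.array(c["R"]);o=-R.T@np.array(c["t"]);return o,R.T@np.array([x[0],x[1],1])
def atz(c,u,v,z):
    o,d=ray(c,u,v);return o+d*(z-o[2])/d[2]
def proj(c,X):
    p=np.array(c["R"])@np.array(X,float)+np.array(c["t"]);x=p[:2]/p[2];x=x*(1+c["k1"]*(x@x))
    return np.array(c["mtx"])[:2,:2]@x+np.array(c["mtx"])[:2,2]
E
python3 - <<'E'
from h import *
for n in("top","side"):
    c=read_camera(n);cv2.imwrite(f"pics/{n}0.png",c["pixels"]);print(n,c["mtx"],c["k1"],c["R"],c["t"])
print(sensors.sense())
E
```

```text
top [[621.04599241   0.         314.12718322]
 [  0.         621.04599241 233.87338915]
 [  0.           0.           1.        ]] -0.049853928808943584 [[ 0.02222549 -0.99974088 -0.00491858]
 [-0.99698092 -0.02179749 -0.07452458]
 [ 0.07439806  0.00656008 -0.99720705]] [  38.49436581  557.99890233 1630.14634681]
side [[557.91887154   0.         321.20086952]
 [  0.         557.91887154 245.92323381]
 [  0.           0.           1.        ]] -0.1520380412315152 [[-0.96240147 -0.27149828 -0.00849074]
 [-0.18420642  0.67530561 -0.71416408]
 [ 0.19962817 -0.68574851 -0.69992683]] [ 525.99206428  160.28894065 1397.58687881]
{'time': 0.1, 'qpos': array([ 8.98896170e-01,  1.59021421e-01,  1.59806783e+00,  7.37161295e-06,
        1.38620148e+00, -2.10082961e-01]), 'joint_velocities': array([ 0.00111053, -0.00319218, -0.00137866, -0.00058123,  0.00075876,
       -0.00094584]), 'joint_torque': array([-2.81450011e-04, -3.86501420e+01, -3.22958136e+01,  7.02943210e-02,
        3.39135190e-02, -5.78356503e-05]), 'tcp_pos': array([255.86213873, 514.31902703, 213.71676301]), 'orientation': array([[-8.95243480e-01,  4.45576011e-01, -1.06267745e-03],
       [ 4.45577132e-01,  8.95242573e-01, -1.32446893e-03],
       [ 3.61202512e-04, -1.65922695e-03, -9.99998558e-01]]), 'force': array([-0.2662725 , -0.65875745,  0.26720841]), 'ft_torque': array([ 0.04355565, -0.01090036, -0.0218722 ]), 'grasp_force': 0.0, 'gripper_width': 91.77076875097221}
```

View pics/top0.png

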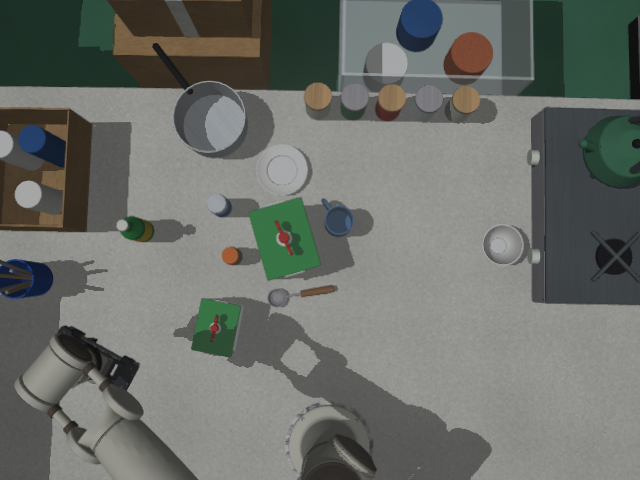

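View pics/side0.png

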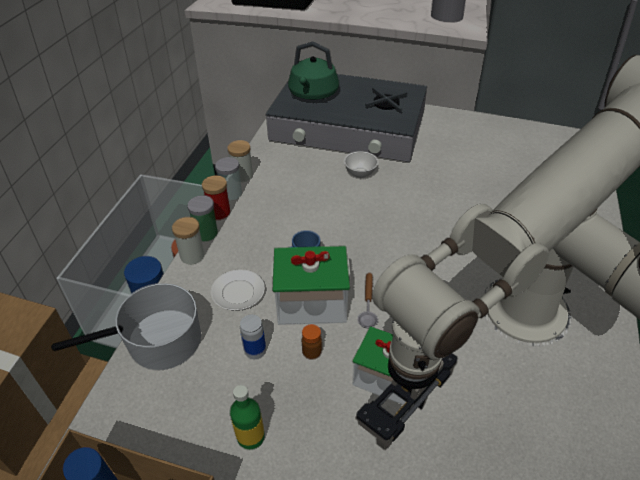

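The top view shows the large press at about (285,238) and the small look-alike at (216,328). In the side view the large press is at (311,265). Next I'll enlarge both.

```bash
python3 - <<'E'
import cv2,numpy as np
a=cv2.imread("pics/top0.png")[185:295,235:365];b=cv2.imread("pics/side0.png")[230:290,260:360]
a=cv2.resize(a,None,fx=4.5,fy=4.5,interpolation=2);b=cv2.resize(b,None,fx=6,fy=6,interpolation=2)
cv2.imwrite("pics/ta.png",a);cv2.imwrite("pics/sb.png",b)
E
```

```text
(no output)
```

View pics/ta.png

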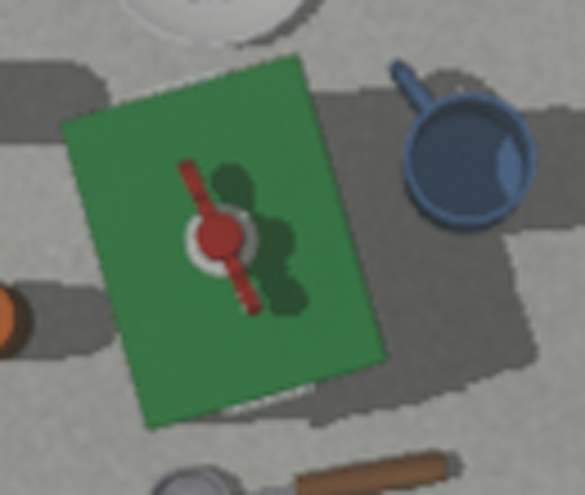

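View pics/sb.png

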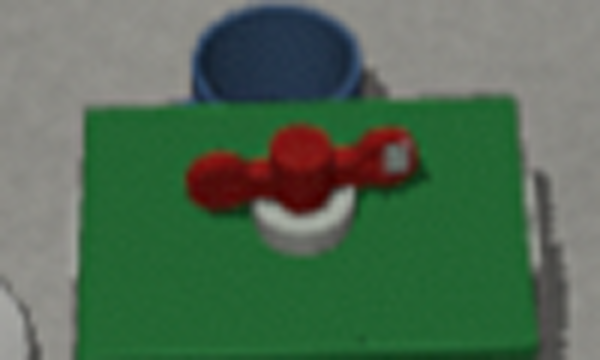

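```bash
python3 - <<'E'
from h import *
t=read_camera("top");s=read_camera("side")
T=lambda u,v,z:atz(t,235+u/4.5,185+v/4.5,z).round(1)
S=lambda u,v,z:atz(s,260+u/6,230+v/6,z).round(1)
print("hub",T(220,236,179),S(300,140,179))
print("up wing",T(188,163,179),"low",T(254,310,179), S(222,155,179),S(390,130,179))
L=[T(65,123,137),T(298,57,137),T(385,357,137),T(150,428,137)]
print("lid",L,np.mean(L,0)); 
d=L[0]+L[1]-L[2]-L[3];print("long ax deg",np.degrees(np.arctan2(d[1],d[0])))
w=T(254,310,179)-T(188,163,179);print("white deg",np.degrees(np.arctan2(w[1],w[0])))
w=S(390,130,179)-S(222,155,179);print("white deg side",np.degrees(np.arctan2(w[1],w[0])))
print(arm.grip_point_offset,[x for x in dir(arm) if x[0]!='_'])
E
```

```text
hub [535.  122.2 179. ] [537.  123.9 179. ]
up wing [573.8 140.3 179. ] low [495.9 103.1 179. ] [563.7 139.6 179. ] [504.9 109.5 179. ]
lid [array([598.4, 211.6, 137. ]), array([637.8,  84.1, 137. ]), array([473.5,  32.5, 137. ]), array([431.9, 160.1, 137. ])] [535.4   122.075 137.   ]
long ax deg 17.31062099291753
white deg -154.47387757646314
white deg side -152.89187712919826
18.700000000000003 ['IKError', 'grip_point_offset']
```

```bash
cat > path.py <<'E'
from h import *
H=np.array([536,122.8])
def centre(phi,X,Y,r0=34,a=10,b=18):
    p=np.radians(phi);e=np.array([np.cos(p),np.sin(p)]);n=np.array([-e[1],e[0]])
    h=a*abs(n@X)+b*abs(n@Y)
    m=np.array([a*a*(n@X),b*b*(n@Y)]);m=-m/np.hypot(m[0]/a,m[1]/b)
    ce=(m[0]*X+m[1]*Y)@e
    return H+max(r0-ce,30)*e+(4.5+h)*n
def hubgap(c,X,Y,a=10,b=18):
    q=H-c;return np.hypot(max(abs(q@X)-a,0),max(abs(q@Y)-b,0))-13
E
python3 - <<'E'
from path import *
st=sensors.sense();O=np.array(st["orientation"]);X,Y=O[:2,0],O[:2,1];p=st["tcp_pos"]
for phi in range(46,-350,-18):
    c=centre(phi,X,Y);print(phi,c.round(1),round(np.hypot(*(c-H)),1),round(hubgap(c,X,Y),1))
c=centre(45,X,Y);print("shift tool",O.T@np.array([*(c-p[:2]),0]))
E
```

```text
46 [549.7 165. ] 44.4 12.9
28 [562.2 162.9] 47.9 16.6
10 [571.9 154.4] 47.8 14.5
-8 [576.9 142. ] 45.2 12.1
-26 [576.5 128.1] 40.9 11.4
-44 [574.9 119.5] 39.1 13.3
-62 [572.1 108. ] 39.0 15.9
-80 [564.1  97.3] 37.9 13.5
-98 [551.3  90.4] 35.9 5.7
-116 [534.3  86. ] 36.9 3.5
-134 [522.3  80.6] 44.4 12.9
-152 [509.8  82.7] 47.9 16.6
-170 [500.1  91.2] 47.8 14.5
-188 [495.1 103.6] 45.2 12.1
-206 [495.5 117.5] 40.9 11.4
-224 [497.1 126.1] 39.1 13.3
-242 [499.9 137.6] 39.0 15.9
-260 [507.9 148.3] 37.9 13.5
-278 [520.7 155.2] 35.9 5.7
-296 [537.7 159.6] 36.9 3.5
-314 [549.7 165. ] 44.4 12.9
-332 [562.2 162.9] 47.9 16.6
shift tool [-4.19278416e+02 -1.81552733e+02  1.15467971e-01]
```

>>> carry_out(commands=[[[0, -0.2, -0.08, 0, 0], [0, -0.45, -0.18, 0, 0], [0, -0.7, -0.3, 0, 0], [0, -1, -0.43, 0, 0], [0, -1, -0.43, 0, 0]]], force=10)

```text
time: 0.82
tcp_pos: [327.5, 430.5, 214.4]
orientation: [[-0.894, 0.448, -0.0], [0.448, 0.894, -0.0], [-0.0, -0.0, -1.0]]
force: [0.5, 0.2, -0.7]
gripper_width: 44.0
grasp_force: 0.0
```

>>> carry_out(commands=[[[0, -0.2, -0.08, 0, 0], [0, -0.45, -0.18, 0, 0], [0, -0.7, -0.3, 0, 0], [0, -1, -0.43, 0, 0], [0, -1, -0.43, 0, 0]]])

```text
time: 1.45
tcp_pos: [397.4, 348.3, 214.5]
orientation: [[-0.894, 0.447, -0.0], [0.447, 0.894, 0.0], [0.0, 0.0, -1.0]]
force: [0.6, 0.3, -0.1]
gripper_width: 0.4
grasp_force: 0.0
```

>>> carry_out(commands=[[[0, -0.2, -0.08, 0, 0], [0, -0.45, -0.18, 0, 0], [0, -0.7, -0.3, 0, 0], [0, -1, -0.43, 0, 0], [0, -1, -0.43, 0, 0]]])

```text
time: 2.08
tcp_pos: [467.5, 265.8, 214.5]
orientation: [[-0.895, 0.447, -0.0], [0.447, 0.895, 0.0], [0.001, 0.0, -1.0]]
force: [-1.2, 0.1, 1.0]
gripper_width: 0.6
grasp_force: 0.0
```

>>> carry_out(commands=[[[0, -0.2, -0.08, 0, 0], [0, -0.45, -0.18, 0, 0], [0, -0.7, -0.3, 0, 0], [0, -0.95, -0.4, 0, 0], [0, -0.95, -0.4, 0, 0]]])

```text
time: 2.7
tcp_pos: [535.3, 186.7, 214.5]
orientation: [[-0.895, 0.447, -0.0], [0.447, 0.895, 0.0], [0.0, 0.0, -1.0]]
force: [-0.7, -0.3, -0.3]
gripper_width: 0.2
grasp_force: 0.0
```

```bash
python3 - <<'E'
from path import *
st=sensors.sense();O=np.array(st["orientation"]);X,Y=O[:2,0],O[:2,1];p=st["tcp_pos"]
print(p,st["time"],st["gripper_width"],st["force"],np.degrees(np.arctan2(Y[1],Y[0])))
c=centre(60,X,Y);print("to 60:",O.T@np.array([*(c-p[:2]),158-p[2]]))
t=read_camera("top");s=read_camera("side")
a=cv2.resize(t["pixels"][185:275,220:340],None,fx=3.3,fy=3.3,interpolation=2);b=cv2.resize(s["pixels"][190:300,250:380],None,fx=3,fy=2.7,interpolation=2)
b=b[:a.shape[0]];cv2.imwrite("pics/c1.png",np.hstack([a,b]) )
E
```

```text
[535.28039691 186.72667489 214.48838037] 2.7 0.22583516051397937 [-0.70256913 -0.27386265 -0.31539618] 63.45786656018735
to 60: [-15.80642724 -20.65056964  56.48699842]
```

View pics/c1.png

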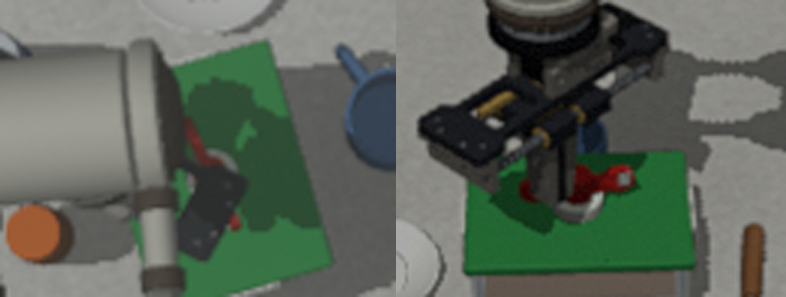

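The top view is partly hidden by the arm. The side view shows the closed fingers on the +y side of the hub, clear of the wings. I'll descend here.

>>> carry_out(commands=[[[0, 0, 0, 0.14, 0], [0, 0, 0, 0.3, 0], [0, 0, 0, 0.45, 0], [0, 0, 0, 0.56, 0], [0, 0, 0, 0.56, 0]]])

```text
time: 3.42
tcp_pos: [533.7, 187.4, 157.2]
orientation: [[-0.895, 0.446, -0.002], [0.446, 0.895, -0.0], [0.002, -0.001, -1.0]]
force: [0.1, -0.3, 0.6]
gripper_width: 0.6
grasp_force: 0.0
```

```bash
python3 - <<'E'
from path import *
st=sensors.sense();O=np.array(st["orientation"]);X,Y=O[:2,0],O[:2,1];p=st["tcp_pos"]
print(p.round(1),st["force"].round(1))
q=p[:2]
for k in range(6):
    for i in range(5):
        phi=50-(5*k+i)*14; c=centre(phi,X,Y);print(phi,(O.T@np.array([*(c-q),0])/100)[:2].round(3),round(hubgap(c,X,Y),1))
    q=c;print()
E
```

```text
[533.7 187.4 157.2] [ 0.1 -0.3  0.6]
50 [-0.22  -0.147] 11.1
36 [-0.308 -0.099] 15.9
22 [-0.407 -0.095] 16.2
8 [-0.502 -0.132] 14.2
-6 [-0.58  -0.201] 12.4

-20 [-0.054 -0.093] 11.4
-34 [-0.08  -0.175] 12.2
-48 [-0.099 -0.245] 14.1
-62 [-0.118 -0.338] 15.9
-76 [-0.104 -0.441] 14.6

-90 [ 0.05  -0.099] 9.6
-104 [ 0.134 -0.18 ] 3.0
-118 [ 0.235 -0.276] 4.5
-132 [ 0.299 -0.356] 12.0
-146 [ 0.389 -0.398] 16.2

-160 [0.099 0.003] 16.0
-174 [0.192 0.044] 13.9
-188 [0.267 0.117] 12.1
-202 [0.317 0.213] 11.4
-216 [0.341 0.289] 12.5

-230 [0.02  0.073] 14.5
-244 [0.035 0.168] 15.9
-258 [0.016 0.271] 14.1
-272 [-0.039  0.369] 8.6
-286 [-0.127  0.447] 2.3

-300 [-0.094  0.098] 5.6
-314 [-0.162  0.174] 12.9
-328 [-0.256  0.21 ] 16.4
-342 [-0.355  0.201] 15.7
-356 [-0.445  0.155] 13.6
```

>>> carry_out(commands=[[[0, -0.22, -0.14, 0, 0], [0, -0.31, -0.1, 0, 0], [0, -0.41, -0.09, 0, 0], [0, -0.5, -0.13, 0, 0], [0, -0.58, -0.2, 0, 0]]])

```text
time: 4.05
tcp_pos: [577.7, 143.8, 158.5]
orientation: [[-0.896, 0.445, -0.0], [0.445, 0.896, 0.0], [0.001, 0.0, -1.0]]
force: [-1.0, 0.9, 1.0]
gripper_width: 0.7
grasp_force: 0.7
```

>>> carry_out(commands=[[[0, -0.05, -0.09, 0, 0], [0, -0.08, -0.17, 0, 0], [0, -0.1, -0.24, 0, 0], [0, -0.12, -0.34, 0, 0], [0, -0.1, -0.44, 0, 0]]])

```text
time: 4.68
tcp_pos: [567.0, 99.1, 158.8]
orientation: [[-0.895, 0.446, 0.001], [0.446, 0.895, -0.0], [-0.001, 0.0, -1.0]]
force: [1.5, 2.0, 0.6]
gripper_width: 0.4
grasp_force: 0.8
```

```bash
python3 - <<'E'
from path import *
st=sensors.sense();print(st["time"],centre(-76,*np.array(st["orientation"])[:2,:2].T))
t=read_camera("top");s=read_camera("side")
a=cv2.resize(t["pixels"][185:275,220:340],None,fx=3.3,fy=3.3,interpolation=2);b=cv2.resize(s["pixels"][190:330,250:380],None,fx=3,fy=3,interpolation=2)
cv2.imwrite("pics/c2.png",np.hstack([cv2.copyMakeBorder(a,0,420-a.shape[0],0,0,0),b]) )
E
```

```text
4.675 [566.34047356  99.4463208 ]
```

View pics/c2.png

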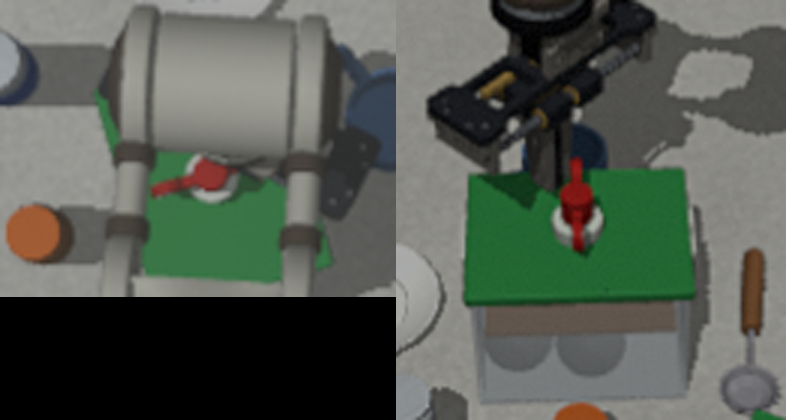

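The push works: the free wing now points to image left and slightly down, from (210,175) to (155,190). That puts the pushed wing at about -76°, as planned, and the press hasn't moved. I'll carry on round.

>>> carry_out(commands=[[[0, 0.05, -0.1, 0, 0], [0, 0.13, -0.18, 0, 0], [0, 0.23, -0.28, 0, 0], [0, 0.3, -0.36, 0, 0], [0, 0.39, -0.4, 0, 0]]])

```text
time: 5.4
tcp_pos: [513.7, 81.0, 158.8]
orientation: [[-0.895, 0.446, 0.001], [0.446, 0.895, -0.001], [-0.001, -0.0, -1.0]]
force: [2.6, -0.4, 0.5]
gripper_width: 0.4
grasp_force: 0.8
```

>>> carry_out(commands=[[[0, 0.1, 0, 0, 0], [0, 0.19, 0.04, 0, 0], [0, 0.27, 0.12, 0, 0], [0, 0.32, 0.21, 0, 0], [0, 0.34, 0.29, 0, 0]]])

```text
time: 6.02
tcp_pos: [496.4, 123.4, 158.4]
orientation: [[-0.896, 0.445, -0.001], [0.445, 0.896, -0.0], [0.001, -0.001, -1.0]]
force: [0.2, -2.9, -0.2]
gripper_width: 0.7
grasp_force: 0.9
```

```bash
python3 - <<'E'
from path import *
st=sensors.sense();O=np.array(st["orientation"]);X,Y=O[:2,0],O[:2,1];p=st["tcp_pos"]
print(p.round(1),centre(-216,X,Y),st["force"].round(1))
q=p[:2]
for l in ([-230,-244,-258,-272,-286],[-293,-300,-307,-314,-318],[-321,-324,-326,-328,-330],[-332,-334,-335,-336,-337],[-338,-339,-340,-341,-342]):
    for phi in l:
        c=centre(phi,X,Y);print(phi,(O.T@np.array([*(c-q),0])/100)[:2].round(3),round(hubgap(c,X,Y),1))
    q=c;print()
E
```

```text
[496.4 123.4 158.4] [496.10621391 122.22555774] [ 0.2 -2.9 -0.2]
-230 [0.017 0.062] 14.5
-244 [0.032 0.157] 15.9
-258 [0.013 0.26 ] 14.1
-272 [-0.042  0.357] 8.6
-286 [-0.13   0.436] 2.3

-293 [-0.053  0.052] 2.6
-300 [-0.094  0.098] 5.6
-307 [-0.124  0.14 ] 9.5
-314 [-0.162  0.174] 12.9
-318 [-0.187  0.189] 14.4

-321 [-0.02   0.009] 15.2
-324 [-0.04   0.015] 15.9
-326 [-0.054  0.018] 16.2
-328 [-0.068  0.021] 16.4
-330 [-0.082  0.022] 16.6

-332 [-0.014  0.   ] 16.6
-334 [-0.028  0.   ] 16.6
-335 [-0.036 -0.001] 16.5
-336 [-0.043 -0.001] 16.4
-337 [-0.05  -0.002] 16.3

-338 [-0.007 -0.001] 16.2
-339 [-0.014 -0.003] 16.1
-340 [-0.021 -0.004] 15.9
-341 [-0.028 -0.006] 15.8
-342 [-0.035 -0.008] 15.7
```

>>> carry_out(commands=[[[0, 0.02, 0.06, 0, 0], [0, 0.03, 0.16, 0, 0], [0, 0.01, 0.26, 0, 0], [0, -0.04, 0.36, 0, 0], [0, -0.13, 0.44, 0, 0]]])

```text
time: 6.65
tcp_pos: [528.2, 156.9, 158.4]
orientation: [[-0.895, 0.445, -0.001], [0.445, 0.895, 0.001], [0.001, 0.0, -1.0]]
force: [-1.3, -0.4, -1.1]
gripper_width: 0.5
grasp_force: 0.8
```

>>> carry_out(commands=[[[0, -0.05, 0.05, 0, 0], [0, -0.09, 0.1, 0, 0], [0, -0.12, 0.14, 0, 0], [0, -0.16, 0.17, 0, 0], [0, -0.19, 0.19, 0, 0]]])

```text
time: 7.28
tcp_pos: [553.6, 164.8, 158.6]
orientation: [[-0.895, 0.446, 0.0], [0.446, 0.895, 0.0], [-0.0, 0.0, -1.0]]
force: [-2.1, 1.1, 0.1]
gripper_width: 0.3
grasp_force: 0.9
```

>>> carry_out(commands=[[[0, -0.02, 0.01, 0, 0], [0, -0.04, 0.015, 0, 0], [0, -0.055, 0.02, 0, 0], [0, -0.07, 0.02, 0, 0], [0, -0.08, 0.02, 0, 0]]])

```text
time: 7.9
tcp_pos: [561.5, 162.9, 158.6]
orientation: [[-0.895, 0.446, 0.0], [0.446, 0.895, 0.0], [-0.0, 0.0, -1.0]]
force: [-2.2, 0.6, 0.4]
gripper_width: 0.1
grasp_force: 0.8
```

```bash
python3 - <<'E'
from path import *
st=sensors.sense();print(st["tcp_pos"],centre(-330,*np.array(st["orientation"])[:2,:2].T),st["force"])
s=read_camera("side")
b=cv2.resize(s["pixels"][190:330,240:380],None,fx=4,fy=4,interpolation=2)
cv2.imwrite("pics/c3.png",b)
E
```

```text
[561.51746608 162.89051454 158.64967197] [560.93936227 163.50325005] [-2.24326382  0.60147057  0.40501421]
```

View pics/c3.png

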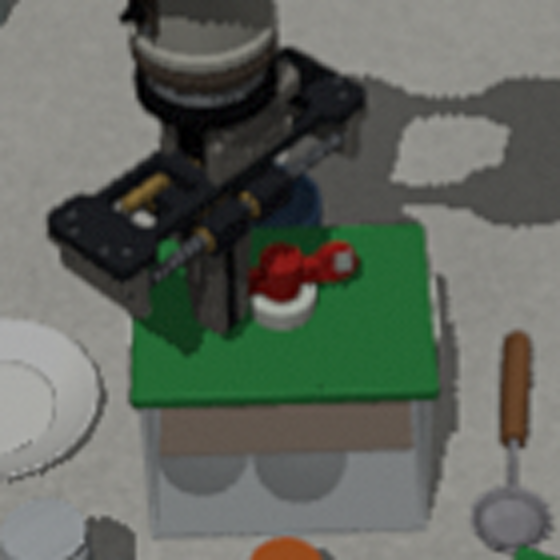

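The full turn is nearly done: the white wing at (340,262) points toward the robot, and the plate is near the turnips at row 450. Now fine steps, watching the force.

>>> carry_out(commands=[[[0, -0.01, 0, 0, 0], [0, -0.02, 0, 0, 0], [0, -0.025, 0, 0, 0], [0, -0.03, 0, 0, 0], [0, -0.03, 0, 0, 0]]])

```text
time: 8.57
tcp_pos: [564.2, 161.6, 158.6]
orientation: [[-0.895, 0.446, 0.0], [0.446, 0.895, 0.0], [-0.0, 0.0, -1.0]]
force: [-1.0, 0.7, 0.0]
gripper_width: 0.6
grasp_force: 0.7
```

>>> carry_out(commands=[[[0, -0.005, 0, 0, 0], [0, -0.01, 0, 0, 0], [0, -0.015, 0, 0, 0], [0, -0.015, 0, 0, 0], [0, -0.015, 0, 0, 0]]])

```text
time: 9.2
tcp_pos: [565.5, 160.9, 158.6]
orientation: [[-0.895, 0.446, 0.0], [0.446, 0.895, -0.0], [-0.0, 0.0, -1.0]]
force: [-1.9, 0.1, 0.0]
gripper_width: 0.6
grasp_force: 0.6
```

Still turning at about 2 N. On in 1 mm steps.

>>> carry_out(commands=[[[0, -0.005, 0, 0, 0], [0, -0.01, -0.001, 0, 0], [0, -0.01, -0.002, 0, 0], [0, -0.01, -0.002, 0, 0], [0, -0.01, -0.002, 0, 0]]])

```text
time: 9.82
tcp_pos: [566.3, 160.3, 158.7]
orientation: [[-0.895, 0.446, 0.0], [0.446, 0.895, 0.0], [-0.0, 0.0, -1.0]]
force: [-1.4, 0.4, -0.1]
gripper_width: 0.1
grasp_force: 0.7
```

>>> carry_out(commands=[[[0, -0.005, 0, 0, 0], [0, -0.01, -0.001, 0, 0], [0, -0.01, -0.002, 0, 0], [0, -0.01, -0.002, 0, 0], [0, -0.01, -0.002, 0, 0]]])

```text
time: 10.45
tcp_pos: [567.1, 159.6, 158.6]
orientation: [[-0.895, 0.446, 0.0], [0.446, 0.895, -0.0], [-0.0, 0.0, -1.0]]
force: [-0.7, 0.8, 0.2]
gripper_width: 0.8
grasp_force: 0.7
```

>>> carry_out(commands=[[[0, -0.005, -0.001, 0, 0], [0, -0.01, -0.003, 0, 0], [0, -0.01, -0.003, 0, 0], [0, -0.01, -0.003, 0, 0], [0, -0.01, -0.003, 0, 0]]])

```text
time: 11.08
tcp_pos: [567.8, 158.9, 158.6]
orientation: [[-0.895, 0.446, 0.0], [0.446, 0.895, -0.0], [-0.0, -0.0, -1.0]]
force: [-0.9, 0.6, 0.6]
gripper_width: 0.3
grasp_force: 0.6
```

```bash
python3 - <<'E'
from path import *
st=sensors.sense();print(st["tcp_pos"],st["force"],st["ft_torque"],np.hypot(*st["force"][:2]))
E
```

```text
[567.84020073 158.9333694  158.6079776 ] [-0.85813739  0.59006719  0.59784576] [0.16625279 0.18752002 0.01739352] 1.0414312614563348
```

>>> carry_out(commands=[[[0, -0.005, -0.001, 0, 0], [0, -0.01, -0.003, 0, 0], [0, -0.01, -0.003, 0, 0], [0, -0.01, -0.003, 0, 0], [0, -0.01, -0.003, 0, 0]]])

```text
time: 11.7
tcp_pos: [568.6, 158.2, 158.6]
orientation: [[-0.895, 0.446, 0.0], [0.446, 0.895, -0.0], [-0.0, -0.0, -1.0]]
force: [-1.5, 1.0, 0.8]
gripper_width: 0.4
grasp_force: 0.6
```

>>> carry_out(commands=[[[0, -0.005, -0.002, 0, 0], [0, -0.01, -0.004, 0, 0], [0, -0.01, -0.004, 0, 0], [0, -0.01, -0.004, 0, 0], [0, -0.01, -0.004, 0, 0]]])

```text
time: 12.32
tcp_pos: [569.2, 157.5, 158.6]
orientation: [[-0.895, 0.445, -0.0], [0.445, 0.895, 0.0], [0.0, -0.0, -1.0]]
force: [-2.2, 1.0, 1.0]
gripper_width: 0.4
grasp_force: 1.1
```

```bash
python3 - <<'E'
from path import *
s=read_camera("side");print(sensors.sense()["force"])
b=cv2.resize(s["pixels"][225:315,265:365],None,fx=6,fy=6,interpolation=2)
cv2.imwrite("pics/c4.png",b)
# predicted pixels (crop) of white-wing 33 mm point at several angles
for a in (-150,-155,-160,-165,-170):
    X=[*(H+40*np.array([np.cos(np.radians(a)),np.sin(np.radians(a))])),166]
    print(a,((proj(s,X)-[265,225])*6).round(0))
print("hub",((proj(s,[*H,179])-[265,225])*6).round(0))
E
```

```text
[-2.39700511  1.6088886  -0.05322044]
-150 [373. 174.]
-155 [375. 180.]
-160 [376. 186.]
-165 [377. 192.]
-170 [376. 199.]
hub [273. 169.]
```

View pics/c4.png

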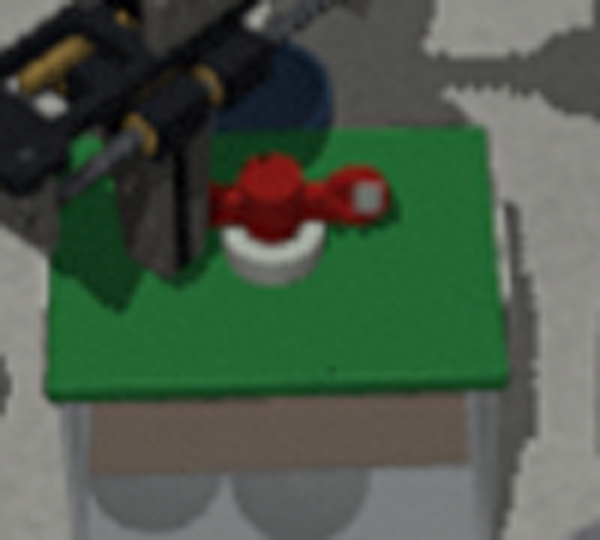

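The white ear's centre is at (361,194) and the hub top at (272,175), so the white wing is at about -160°, close to the expected stop at -161°. The plate's lower edge, at row 470, touches the turnips. I'll continue with small steps until the force rises.

>>> carry_out(commands=[[[0, -0.004, -0.002, 0, 0], [0, -0.008, -0.004, 0, 0], [0, -0.008, -0.004, 0, 0], [0, -0.008, -0.004, 0, 0], [0, -0.008, -0.004, 0, 0]]])

```text
time: 13.0
tcp_pos: [569.3, 157.2, 158.5]
orientation: [[-0.895, 0.445, -0.001], [0.445, 0.895, 0.001], [0.001, 0.0, -1.0]]
force: [-4.8, 3.0, 0.7]
gripper_width: 0.7
grasp_force: 2.3
```

```bash
python3 - <<'E'
from path import *
for _ in range(4):
    read_camera("top");print(sensors.sense()["force"].round(1),sensors.sense()["tcp_pos"].round(1))
E
```

```text
[-3.5  3.2  0.7] [569.3 157.2 158.5]
[-3.8  4.2  0.4] [569.4 157.2 158.5]
[-4.3  4.4  0.2] [569.3 157.2 158.5]
[-4.1  3.3  0.9] [569.3 157.2 158.5]
```

The force jumped from 2.5 to 5.6 N and the tip held still, so this looks like the stop. One tiny nudge to confirm it.

>>> carry_out(commands=[[[0, -0.002, -0.001, 0, 0], [0, -0.003, -0.002, 0, 0], [0, -0.003, -0.002, 0, 0], [0, -0.003, -0.002, 0, 0], [0, -0.003, -0.002, 0, 0]]])

```text
time: 13.82
tcp_pos: [569.4, 157.1, 158.5]
orientation: [[-0.895, 0.445, -0.001], [0.445, 0.895, 0.001], [0.002, 0.0, -1.0]]
force: [-4.4, 3.1, 2.1]
gripper_width: 0.2
grasp_force: 2.7
```

The stop is firm. Backing off, then up.

>>> carry_out(commands=[[[0, 0.03, 0.02, 0, 0], [0, 0.07, 0.1, 0, 0], [0, 0.1, 0.2, 0, 0], [0, 0.1, 0.2, -0.3, 0], [0, 0.1, 0.2, -0.6, 0]]])

```text
time: 14.45
tcp_pos: [570.0, 179.3, 219.1]
orientation: [[-0.895, 0.445, -0.0], [0.445, 0.895, -0.0], [0.0, -0.0, -1.0]]
force: [0.1, 0.2, 0.2]
gripper_width: 0.4
grasp_force: 0.0
```

>>> carry_out(commands=[[[0, 0.15, 0.1, -0.1, 0], [0, 0.3, 0.2, -0.2, 0], [0, 0.6, 0.3, -0.3, 0], [0, 1, 0.4, -0.3, 0], [0, 1, 0.4, -0.3, 0]]])

```text
time: 15.08
tcp_pos: [495.6, 261.6, 247.9]
orientation: [[-0.897, 0.442, -0.002], [0.442, 0.897, 0.0], [0.002, -0.001, -1.0]]
force: [1.3, -0.7, 0.2]
gripper_width: 0.4
grasp_force: 0.0
```

>>> carry_out(commands=[[[0, 0.3, 0.1, 0, 0], [0, 0.6, 0.2, 0, 0], [0, 1, 0.4, 0, 0], [0, 1, 0.4, 0, 0], [0, 1, 0.4, 0, 0]]])

```text
time: 15.7
tcp_pos: [426.8, 339.1, 248.1]
orientation: [[-0.895, 0.445, -0.0], [0.445, 0.895, -0.001], [-0.0, -0.001, -1.0]]
force: [0.1, -0.1, 0.7]
gripper_width: 0.1
grasp_force: 0.0
```

```bash
python3 - <<'E'
from path import *
t=read_camera("top");s=read_camera("side")
a=cv2.resize(t["pixels"][185:295,235:365],None,fx=3.1,fy=3.1,interpolation=2);b=cv2.resize(s["pixels"][230:340,250:380],None,fx=3,fy=3.1,interpolation=2)
cv2.imwrite("pics/c5.png",np.hstack([a,b[:a.shape[0]]]))
E
```

```text
(no output)
```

View pics/c5.png

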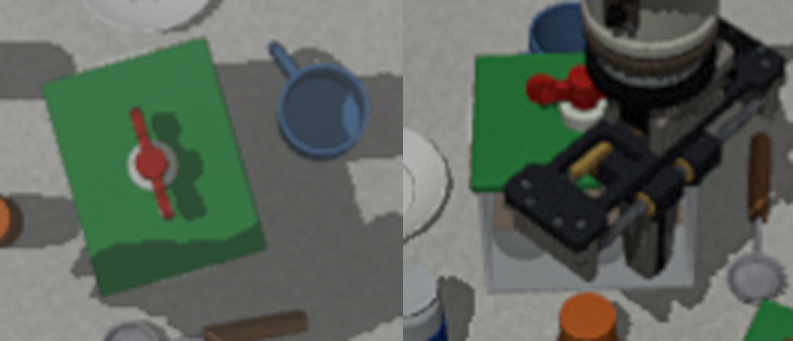

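The wing line runs from (137,113) to (168,214). That is 1.3° off the lid's long axis, matching the 9.4 rad stop. The press's corners haven't moved and the arm is clear.

```bash
python3 -c "
from station import job;print(job.hand_in())"
```

```text
the job is handed in; nothing more can be done
None
```

I turned the red screw clockwise by its wings until it hit its firm stop, with the orange plate down on the turnips. The press and the items near it stayed where they were, and the job is handed in at about 16 s on the robot's clock.

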